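# Hold a sample cell in the photometer's light path

### The arm

A 6-joint arm with a two-finger parallel gripper is mounted at the origin on the work surface. World frame = base frame: x ahead of the robot, y to its left, z up, the work surface at z = 0. Lengths are in m, angles in rad, forces in N, time in s.
With the tool pointing down it reaches from about 0.3 to 0.85 m from the base axis. Payload 5.4 kg.
Tool frame: the origin (TCP) lies midway between the tips of the shut fingers; the grasp point (between the pads) lies 19 mm behind it; z points along the fingers, y is the line along which they close (so a half turn about z gives the same grasp; the last joint's range is limited). The gripper opens to 85 mm and grips with 20 to 120 N. Pads are 22 mm wide; open, the fingers measure 114 mm over their backs; the gripper's body (76 mm by 85 mm) begins 54 mm behind the grasp point. The pads swing forward as they close: fully open they stand 13 mm farther back than shut.
Start: joints at [-1.479, 0.158, 1.597, -0, 1.386, -0.21], TCP at [0.171, -0.549, 0.231] pointing down, gripper open.
Joint ranges: [-2.91, 2.91], [-0.94, 2.29], [0.18, 2.7], [-1.29, 4.43], [0.17, 2.64], [-3, 3]. Speed limits (rad/s): [2.57, 2.57, 3.14, 3.14, 3.14, 3.14].

### API

Orientations are given as a unit quaternion [w, x, y, z].
In Python, from workcell import manip gives the robot as it stands.
- The arm moves only by the shell command python3 -m handwheel 'ROWS' [FORCE]. ROWS is JSON, a list that holds one entry, the list of rows, each a list of 7 numbers: the finger opening in cm, from 0 to 8.54, then the shift along the tool's x, y, z in cm, then the turn, a rotation vector about the tool's x, y, z in degrees. In form: [[[gripper, x, y, z, wx, wy, wz], ...]]. A call has 1 to 20 rows; each row shifts and turns the commanded pose from where the row before left it, along the tool's axes as they then stand; what a row does not reach is not made up. A row lasts 1/10 s, in which the tool goes at most 50 mm and 8.59 degrees, less where a joint would pass 70% of its speed; a pose out of reach is approached as far as the arm can. A call is refused whole if a number of a shift passes 5 or a number of a turn 8.59, either way. A call with a gripper value outside its range is refused whole. The fingers move at their own pace and stop on an object; FORCE is the grip in N (left out, the last holds). Time passes only in rows, so rows that do not move let the fingers close. It gives the time, the measured TCP pose, the force, the opening and the grip force at its end, in the units of the state.
- manip.sense(): the state, without advancing time (a new reading comes with each control period).
- manip.get_image(name): name is "scene" or "top" or "wrist"; returns a dict with "img" (480x640x3 uint8, red, green, blue), "depth" (480x640 float32, m along the optical axis (not along the pixel's ray), 0 where there is no reading), "fov_y" (degrees; the focal length in pixels is half the picture's height over the tangent of half this angle, whatever the lens; pixels are square), "cx", "cy" (the principal point, pixels), "rvec" (rotation vector, rad) and "tvec" (3), from world to camera coordinates, as OpenCV has them. Camera axes: x right, y down, z forward; pixel columns grow to the right and rows downward; lengths in m; the calibration is good to about 2 mm. A picture is of the moment at which its call begins.
- manip.finish_job(): hands the job in; it is judged then, once.
Trained networks look in a picture, given as the dict that the camera call returned (one of the last four; its "shot" number tells which), for a name from the list of things; names that differ only in an ending like _2 or _b are one class to them, and where a whole thing is asked for, a point or a joint stands for the part that bears it (a point fixed in the world has none). Each returns a list of dicts, best first, with "confidence" (0 to 1); they miss things now and then, are a little off and sometimes report something else, mostly with a low value. They report only what shows in the picture. A call takes as long as a camera call. They do not tell look-alikes from the thing itself.
- manip.cut_out(picture, query): "pixels" (480x640 bool, what is visible of it) and "pixel" ([column, row] in pixels, amid what is visible of it).
The state is a dict: "t": time; "q": joint angles; "qvel": joint speeds; "joint_torque": joint torques, N m; "position": TCP position; "tcp_rot": TCP orientation; "force": force on the tool from outside, world axes, zero at the start; "wrist_torque": the same for the moment, N m; "width": opening from 0.0 (shut) to 1.0 (fully open); "grip_force": force on a finger pad.
Only numpy, scipy, OpenCV 4.12 (cv2) and the standard library are available. Lean on these libraries where they do the work, as an engineer would, in place of code of your own. Each camera call takes 0.05 s, during which the arm holds its last target. There are 200 camera calls.

### The job

Slide the photometer's orange shutter knob fully open, then lift the glass cell with the blue lid out of the green rack, with the fingers touching only its two frosted faces (never its clear windows or lid). Hold it upright and still in the light path, midway between the two black lens barrels, with its clear windows square to the barrels and the beam passing through the lower half of the windows. Finish while still holding it there in the air, clear of the photometer, and do not bump the photometer with the cell or disturb the red-lidded cell, jar, tip box or timer.

Things in the scene. Friction and masses are not known exactly. Their poses are not given: they have to be found in the camera images.
- photometer: Fixed open photometer on a dark base plate 90 x 290 x 12 mm (x, y, z); origin: centre of its underside, on the table. Beam (6 mm wide) along its y axis, 62 mm up. White lamp house at +y, white detector at -y, 70 mm wide in x, tops 84 mm up. Between them a gap, open above and to both x sides; a black lens barrel (30 mm diameter) reaches in from each end, leaving 76 mm free (y = -38 to 38 mm).
- beam (a point): The point on the beam midway between the barrels, 62 mm above the table, over the crossing of the yellow lines on the base; same axes as the photometer.
- shutter (a joint): Travel in m of the beam shutter: 0 closed (plate across the light), 0.032 fully open (at its stop). It slides open towards the photometer's -x (the robot's side), friction about 1.5 N, and stays where it is left. It sits in the slot in front of the lamp house, at y = 55 mm of the photometer.
- shutter_knob (a point): Centre of the top face of the orange shutter knob, an upright square post 14 x 14 mm, 36 mm tall, sides along the photometer's x and y; its top is 122 mm above the table, 38 mm above the lamp house. It moves with the shutter.
- rack: Fixed green rack block 56 x 150 x 20 mm (x, y, z), origin at the centre of its underside. Two pockets 12 mm deep (floor 8 mm above the table) at y = -38 and +38 mm, each 21 x 31 mm, each holding one upright cell; which cell stands in which pocket varies.
- cell: Rectangular glass sample cell with a BLUE lid, about 50 g, standing in the rack. Origin: centre of its underside; z up along the cell. It is 18 mm over its two flat white frosted faces (normal to x), each 24 mm wide (y) and 60 mm tall. It is 28 mm over the clear windows at its two ends (normal to y). Light goes through along y; either end may face the lamp.
- cell_frosted: The two frosted side walls of that cell (same origin and axes as cell); the only part fingers may touch.
- cell_windows: The clear windows and blue lid of that cell (same origin and axes as cell); not to be touched. Windows: 13 mm wide (x), 1 to 59 mm above the underside, set in 2.5 mm from the frosted faces. Lid: 12 x 22 mm (x, y), up to 65 mm, set in 3 mm from the frosted faces.
- spare: A second, identical cell with a RED lid in the other pocket; leave it alone. Origin: centre of its underside.
- jar: Loose jar, 64 mm diameter, 95 mm tall, leave alone. Origin: centre of its underside.
- tipbox: Loose blue tip box with pale lid, 85 x 120 x 67 mm (x, y, z), leave alone. Origin: centre of its underside.
- timer: Loose white timer, 45 x 65 x 20 mm (x, y, z), lying flat, leave alone. Origin: centre of its underside.
Things that resemble listed ones, but are neither listed nor needed, are in the scene too. Leave any purple or yellow look-alike of the cell alone.

How it is judged:
By the outcome, as a careful person would: the job done as asked, in the order asked, and still so for the second after the job is handed in, while the arm keeps its last pose, push and grip.
It also fails if it takes over 58 s, if anything falls off the work surface, if the arm or the gripper's body presses on something with over 40 N, if the wrist force passes 120 N, or if a joint passes its speed limit or range.

## Working session

There is one attempt and no reset: what is moved stays moved. The work goes in short steps, Python scripts to look and compute and a shell command to move; the robot and the scene stay as the last step left them, time stands still between calls to the robot, and variables do not carry over. Pictures are saved under pics/ and viewed, at most 10 in all, crops included, and the job is handed in when it is done.

```bash
mkdir -p pics
cat > h.py <<'E'
import numpy as np,cv2
from workcell import manip
def cam(p):
    f=240/np.tan(np.radians(p["fov_y"])/2);R=cv2.Rodrigues(np.array(p["rvec"],float))[0];return f,R,np.array(p["tvec"],float)
def cloud(p):
    f,R,t=cam(p);v,u=np.mgrid[:480,:640];d=p["depth"]
    c=np.stack([(u-p["cx"])/f*d,(v-p["cy"])/f*d,d],-1);return (c-t)@R   # world
def proj(p,X):
    f,R,t=cam(p);c=np.atleast_2d(X)@R.T+t;return np.c_[f*c[:,0]/c[:,2]+p["cx"],f*c[:,1]/c[:,2]+p["cy"]]
def save(p,n,box=None,s=1):
    im=p["img"][...,::-1]
    if box: a,b,c,d=box;im=im[b:d,a:c]
    cv2.imwrite("pics/"+n+".png",cv2.resize(im,None,fx=s,fy=s,interpolation=cv2.INTER_CUBIC))
E
python3 - <<'E'
from h import *
a=manip.get_image("top");b=manip.get_image("scene")
save(a,"top0");save(b,"scene0")
np.save("top0.npy",a,allow_pickle=True);np.save("scene0.npy",b,allow_pickle=True)
s=manip.sense();print(s["t"],s["position"],s["tcp_rot"],s["force"])
for n,p in(("top",a),("scene",b)):
  W=cloud(p)
  for q in["photometer","shutter_knob","rack","cell","spare","jar","tipbox","timer"]:
    for r in manip.cut_out(p,q)[:4]:
      m=r["pixels"]&(p["depth"]>0);P=W[m]
      print(n,q,round(r["confidence"],2),np.round(r["pixel"]),m.sum(),np.round(np.median(P,0),3),np.round(np.percentile(P,[2,98],0),3).tolist() if len(P) else'')
E
```

```text
0.1 [ 0.170822   -0.54846023  0.23040687] [-8.61623905e-04  9.88634026e-01  1.50339676e-01  4.31619718e-05] [-0.6191223   0.25129578 -0.45492507]
top photometer 0.84 [200. 299.] 7430 [0.508 0.182 0.081] [[0.446, 0.036, 0.008], [0.571, 0.304, 0.089]]
top rack 0.83 [399. 279.] 1907 [ 0.542 -0.2    0.02 ] [[0.515, -0.274, 0.002], [0.576, -0.128, 0.026]]
top cell 0.77 [334. 278.] 178 [ 0.545 -0.077  0.061] [[0.534, -0.089, 0.005], [0.56, -0.067, 0.069]]
top cell 0.76 [377. 275.] 173 [ 0.541 -0.161  0.07 ] [[0.534, -0.174, 0.014], [0.552, -0.149, 0.077]]
top cell 0.65 [405. 187.] 3090 [ 0.709 -0.215  0.067] [[0.663, -0.275, 0.007], [0.764, -0.156, 0.072]]
top cell 0.53 [418. 318.] 207 [ 0.461 -0.233  0.061] [[0.453, -0.261, -0.001], [0.471, -0.221, 0.068]]
top spare 0.21 [407. 188.] 2978 [ 0.71  -0.216  0.067] [[0.663, -0.275, 0.018], [0.764, -0.157, 0.072]]
top jar 0.63 [289. 173.] 1183 [0.744 0.008 0.093] [[0.724, -0.022, -0.0], [0.781, 0.039, 0.099]]
top tipbox 0.78 [406. 189.] 3021 [ 0.709 -0.215  0.067] [[0.663, -0.274, 0.012], [0.763, -0.157, 0.072]]
top timer 0.73 [221. 179.] 784 [
[... 911 characters left out ...]
8. 222.] 416 [ 0.551 -0.158  0.052] [[0.537, -0.173, 0.018], [0.555, -0.146, 0.075]]
scene cell 0.75 [257. 186.] 413 [ 0.47  -0.229  0.039] [[0.456, -0.244, 0.003], [0.473, -0.218, 0.066]]
scene cell 0.6 [326. 237.] 382 [ 0.558 -0.073  0.042] [[0.514, -0.086, -0.001], [0.564, -0.063, 0.066]]
scene jar 0.74 [348. 341.] 2136 [0.774 0.014 0.086] [[0.734, -0.014, 0.009], [0.788, 0.042, 0.097]]
scene tipbox 0.98 [219. 291.] 4801 [ 0.734 -0.206  0.066] [[0.672, -0.277, 0.005], [0.775, -0.149, 0.069]]
scene timer 0.83 [436. 372.] 1313 [0.764 0.155 0.02 ] [[0.738, 0.123, 0.004], [0.782, 0.186, 0.023]]
scene timer 0.21 [468. 248.] 9689 [0.527 0.189 0.057] [[0.465, 0.04, 0.005], [0.585, 0.314, 0.089]]
```

View pics/top0.png

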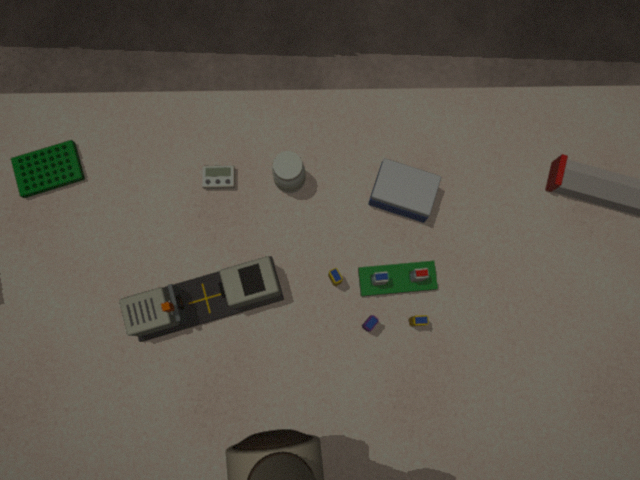

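View pics/scene0.png

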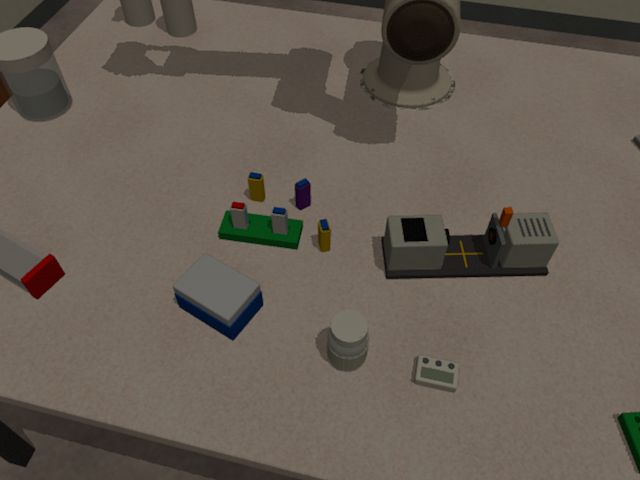

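The top view shows the green rack at (398,279), the knob at (167,307) and the photometer at (200,300). There are five cell-like things:
- (381,277): white body, blue lid, in the rack. This is the one meant.
- (421,273): red lid, in the rack. This is the spare.
- (335,276) and (419,320): yellow bodies with blue lids. Look-alikes.
- (370,323): purple body. Look-alike.

Next I compute poses and check the choice in an enlarged crop.

Run:
```python
from h import *
a=np.load("top0.npy",allow_pickle=True).item();b=np.load("scene0.npy",allow_pickle=True).item()
save(b,"crop_cells",(200,150,360,270),5)
def mask(p,lo,hi): 
    return cv2.inRange(cv2.cvtColor(p["img"],cv2.COLOR_RGB2HSV),lo,hi)>0
for n,p in(("top",a),("scene",b)):
    W=cloud(p)
    box=lambda x0,x1,y0,y1,z0,z1:(W[...,0]>x0)&(W[...,0]<x1)&(W[...,1]>y0)&(W[...,1]<y1)&(W[...,2]>z0)&(W[...,2]<z1)&(p["depth"]>0)
    g=mask(p,(50,120,30),(75,255,255))&box(.48,.62,-.3,-.1,.012,.03)
    r=cv2.minAreaRect(W[g][:,:2].astype(np.float32)*1000);print(n,"rack",r,W[g][:,2].mean())
    for nm,z0,z1 in(("tops",.078,.09),("base",.006,.018)):
        m=box(.4,.64,.0,.34,z0,z1);print(n,nm,cv2.minAreaRect(W[m][:,:2].astype(np.float32)*1000),m.sum())
    k=mask(p,(4,170,90),(14,255,255))&box(.4,.64,0,.34,.08,.14)
    kt=k&(W[...,2]>.117);print(n,"knob",W[k].mean(0),"top",W[kt].mean(0),kt.sum(),np.argwhere(kt).mean(0))
    for nm,z0,z1 in(("lid",.066,.085),):
        m=box(.51,.57,-.185,-.135,z0,z1);print(n,"cell",nm,W[m].mean(0),m.sum(),np.ptp(W[m],0))
```

```text
top rack ((545.2667846679688, -200.99603271484375), (54.93495178222656, 149.04568481445312), 4.171474933624268) 0.020712931338902806
top tops ((513.484130859375, 173.91912841796875), (70.58653259277344, 285.8456726074219), 15.43761920928955) 3868
top base ((521.5941162109375, 169.55245971679688), (225.80917358398438, 337.6360778808594), 0.8725646138191223) 2660
top knob [0.49147411 0.22449764 0.12250877] top [0.49147411 0.22449764 0.12250877] 19 [306.05263158 165.10526316]
top cell lid [ 0.54287068 -0.16359796  0.07152874] 128 [0.01746616 0.02693344 0.01232099]
scene rack ((546.9569091796875, -197.25958251953125), (60.25239944458008, 149.28857421875), 3.9910621643066406) 0.019044185969422953
scene tops ((515.1832885742188, 177.11045837402344), (73.65605163574219, 286.4316101074219), 15.403820991516113) 3503
scene base ((513.1727905273438, 181.43475341796875), (93.79268646240234, 300.2371826171875), 15.466784477233887) 2831
scene knob [0.49279003 0.22831633 0.12198828] top [0.49279003 0.22831633 0.12198828] 45 [210.44444444 508.11111111]
scene cell lid [ 0.54610576 -0.15955113  0.0708456 ] 114 [0.02080351 0.02756395 0.01035842]
```

View pics/crop_cells.png

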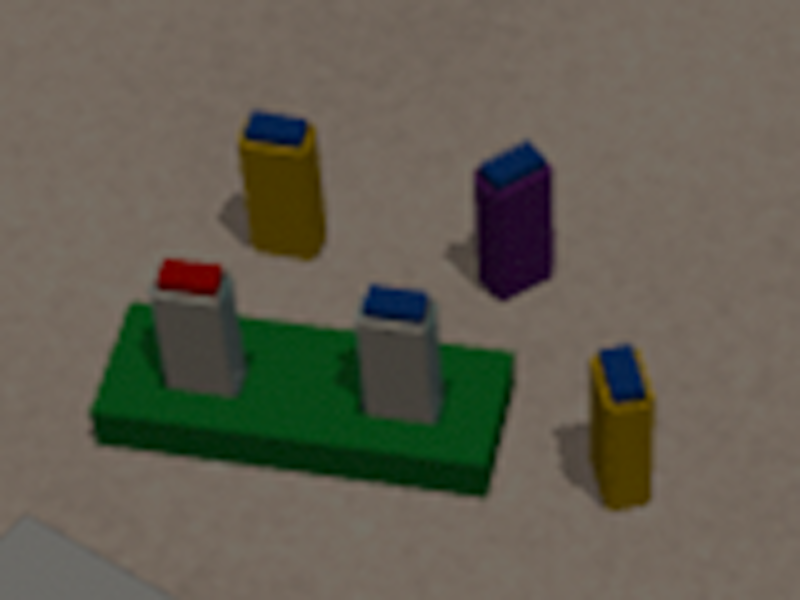

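The crop confirms the white body with the blue lid, in the rack's +y pocket, at crop pixel (400,355). I'll set out for the knob first.

```bash
python3 -m handwheel '[[[6,2.68,-3.22,0,0,0,0],[6,2.68,-3.22,0,0,0,0],[6,2.68,-3.22,0,0,0,0],[6,2.68,-3.22,0,0,0,0],[6,2.68,-3.22,0,0,0,0],[6,2.68,-3.22,0,0,0,0],[6,2.68,-3.22,0,0,0,0],[6,2.68,-3.22,0,0,0,0],[6,2.68,-3.22,0,0,0,0],[6,2.68,-3.22,0,0,0,0],[6,2.68,-3.22,0,0,0,0],[6,2.68,-3.22,0,0,0,0],[6,2.68,-3.22,0,0,0,0],[6,2.68,-3.22,0,0,0,0],[6,2.68,-3.22,0,0,0,0],[6,2.68,-3.22,0,0,0,0],[6,2.68,-3.22,0,0,0,0],[6,2.68,-3.22,0,0,0,0],[6,2.68,-3.22,0,0,0,0],[6,2.68,-3.22,0,0,0,0]]]' 20
python3 -m handwheel '[[[6,0,0,0,0,0,-8],[6,0,0,0,0,0,-8],[6,0,0,0,0,0,-8],[6,0,0,0,0,0,-8],[6,0,0,0,0,0,-8],[6,0,0,0,0,0,-8],[6,0,0,0,0,0,-8],[6,0,0,0,0,0,-8],[6,0,0,0,0,0,-8],[6,0,0,0,0,0,-8],[6,0,0,0,0,0,-8],[6,0,0,0,0,0,0]]]'
cat >> h.py <<'E'
def tool(s=None):
    from scipy.spatial.transform import Rotation as Ro
    s=s or manip.sense();q=s["tcp_rot"];R=Ro.from_quat([q[1],q[2],q[3],q[0]]).as_matrix();return np.array(s["position"]),R
def togo(target,yaw):
    "cm along tool axes to target, deg about tool axes to reach tool-down with tool x at yaw (deg)"
    from scipy.spatial.transform import Rotation as Ro
    p,R=tool();c,s=np.cos(np.radians(yaw)),np.sin(np.radians(yaw));G=np.array([[c,s,0],[s,-c,0],[0,0,-1]])
    print("p",p.round(4),"yaw",np.degrees(np.arctan2(R[1,0],R[0,0])).round(2),"shift cm",(R.T@(np.array(target)-p)*100).round(2),"turn",np.degrees(Ro.from_matrix(R.T@G).as_rotvec()).round(2))
E
python3 - <<'E'
from h import *
p=manip.get_image("wrist");save(p,"w1");np.save("w1.npy",p,allow_pickle=True)
f,R,t=cam(p);print("campos",-R.T@t)
W=cloud(p);h=cv2.cvtColor(p["img"],cv2.COLOR_RGB2HSV)
k=(cv2.inRange(h,(4,150,60),(16,255,255))>0)&(W[...,2]>.1)&(p["depth"]>0)
kt=k&(W[...,2]>.118);print(k.sum(),kt.sum())
if kt.sum(): print(W[kt].mean(0),cv2.minAreaRect(W[kt][:,:2].astype(np.float32)*1000),np.argwhere(kt).mean(0))
m=(abs(W[...,2]-.084)<.004)&(p["depth"]>0);
if m.sum()>50: print(cv2.minAreaRect(W[m][:,:2].astype(np.float32)*1000))
togo([.492,.2265,.2],105.4)
E
```

```text
t: 2.9
position: [0.4917, 0.2271, 0.2313]
tcp_rot: [0.0, 0.989, 0.151, 0.0]
force: [0.8, -0.3, 0.8]
width: 0.705
grip_force: 0.0
t: 4.1
position: [0.4913, 0.2252, 0.2314]
tcp_rot: [0.0, 0.607, 0.795, 0.0]
force: [0.4, -0.3, -0.4]
width: 0.698
grip_force: 0.0
campos [0.46955664 0.3073185  0.37340663]
374 317
[0.49119052 0.22876518 0.12130982] ((491.4709167480469, 228.61705017089844), (12.878762245178223, 13.853118896484375), 14.995418548583984) [230.40378549 318.22082019]
((553.3146362304688, 124.57772064208984), (165.9915771484375, 420.659423828125), 36.92808151245117)
p [0.4912 0.2252 0.2313] yaw 105.13 shift cm [0.1  0.11 3.13] turn [ 0.   -0.   -0.27]
```

```bash
python3 -m handwheel '[[[6,0.23,0.05,3.5,0,0,0],[6,0,0,3.5,0,0,0],[6,0,0,3.2,0,0,0],[6,0,0,2.2,0,0,0],[6,0,0,1.0,0,0,0],[6,0,0,0,0,0,0]]]' 20
python3 -m handwheel '[[[1,0,0,0,0,0,0],[1,0,0,0,0,0,0],[1,0,0,0,0,0,0],[1,0,0,0,0,0,0],[1,0,0,0,0,0,0],[1,0,0,0,0,0,0]]]' 20
```

```text
t: 4.75
position: [0.4902, 0.2273, 0.0961]
tcp_rot: [-0.001, 0.607, 0.794, -0.001]
force: [0.3, -0.1, 0.1]
width: 0.701
grip_force: 0.0
t: 5.35
position: [0.492, 0.2278, 0.0987]
tcp_rot: [0.001, 0.607, 0.795, 0.001]
force: [-1.7, -1.3, 6.1]
width: 0.158
grip_force: 24.3
```

```bash
python3 -m handwheel '[[[1,0,-0.5,0,0,0,0],[1,0,-0.5,0,0,0,0],[1,0,-0.5,0,0,0,0],[1,0,-0.5,0,0,0,0],[1,0,-0.4,0,0,0,0],[1,0,-0.4,0,0,0,0],[1,0,-0.3,0,0,0,0],[1,0,0,0,0,0,0]]]'
python3 -m handwheel '[[[1,0,-0.2,0,0,0,0],[1,0,-0.2,0,0,0,0],[1,0,0,0,0,0,0]]]'
```

```text
t: 6.15
position: [0.4667, 0.2207, 0.0989]
tcp_rot: [0.005, 0.607, 0.795, 0.006]
force: [19.4, 6.7, -10.0]
width: 0.157
grip_force: 22.3
t: 6.45
position: [0.4664, 0.2206, 0.0991]
tcp_rot: [0.007, 0.607, 0.794, 0.01]
force: [33.7, 13.3, -23.5]
width: 0.158
grip_force: 20.9
```

```bash
python3 -m handwheel '[[[1,0,0.3,0,0,0,0],[1,0,0.3,0,0,0,0],[4,0,0,0,0,0,0],[4,0,0,0,0,0,0],[4,0,0,0,0,0,0],[4,0,0,0,0,0,0]]]'
python3 -m handwheel '[[[4,0,0,-2,0,0,0],[4,0,0,-4,0,0,0],[4,0,0,-4,0,0,0],[4,0,0,-3,0,0,0],[4,0,0,0,0,0,0]]]'
python3 - <<'E'
from h import *
p=manip.get_image("wrist");save(p,"w2");np.save("w2.npy",p,allow_pickle=True)
W=cloud(p);h=cv2.cvtColor(p["img"],cv2.COLOR_RGB2HSV)
k=(cv2.inRange(h,(4,150,60),(16,255,255))>0)&(W[...,2]>.118)&(p["depth"]>0)
print(cv2.minAreaRect(W[k][:,:2].astype(np.float32)*1000))
W1=np.load("w1.npy",allow_pickle=True).item()
for q in (p,W1):
  W=cloud(q);hh=cv2.cvtColor(q["img"],cv2.COLOR_RGB2HSV)
  y=(cv2.inRange(hh,(20,130,60),(32,255,255))>0)&(W[...,2]<.025)&(q["depth"]>0);print(y.sum(),W[y].mean(0) if y.sum() else'')
togo([.5435,-.162,.2],94.1)
E
```

```text
t: 7.05
position: [0.4624, 0.2198, 0.0969]
tcp_rot: [-0.0, 0.607, 0.795, -0.0]
force: [-0.2, 0.4, -0.6]
width: 0.468
grip_force: 0.0
t: 7.55
position: [0.4658, 0.2205, 0.2326]
tcp_rot: [0.003, 0.607, 0.795, 0.004]
force: [0.9, -0.5, -0.6]
width: 0.466
grip_force: 0.0
((467.5147705078125, 222.2035675048828), (13.024349212646484, 14.006099700927734), 15.921772003173828)
538 [0.52773892 0.06981359 0.01277347]
450 [0.52869861 0.07497959 0.01189851]
p [0.4644 0.2202 0.2297] yaw 105.3 shift cm [-38.95  -2.47   2.97] turn [ 2.80e-01 -1.00e-02  1.12e+01]
```

View pics/w2.png

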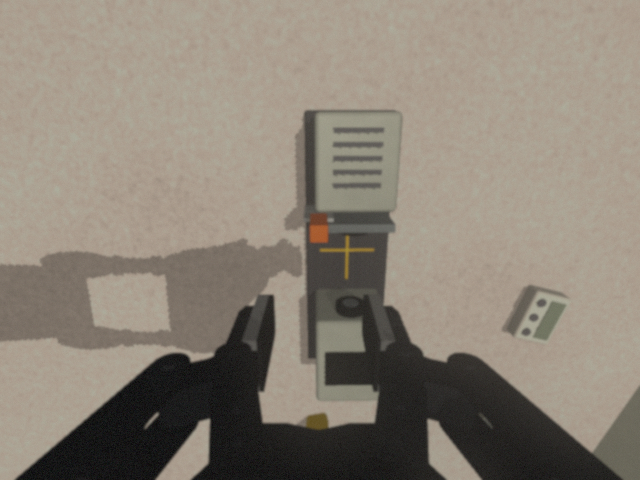

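Knob sits at (318,230), at the -x end of its slot, so the shutter is fully open. The yellow cross is at (347,250). On to the cell.

```bash
python3 -m handwheel '[[[4.5,-3.9,-0.25,0,0,0,0],[4.5,-3.9,-0.25,0,0,0,0],[4.5,-3.9,-0.25,0,0,0,0],[4.5,-3.9,-0.25,0,0,0,0],[4.5,-3.9,-0.25,0,0,0,0],[4.5,-3.9,-0.25,0,0,0,0],[4.5,-3.9,-0.25,0,0,0,0],[4.5,-3.9,-0.25,0,0,0,0],[4.5,-3.9,-0.25,0,0,0,0],[4.5,-3.9,-0.25,0,0,0,0],[4.5,0,0,0,0,0,5.6],[4.5,0,0,0,0,0,5.6],[4.5,0,0,0,0,0,0],[4.5,0,0,0,0,0,0],[4.5,0,0,0,0,0,0]]]'
python3 - <<'E'
from h import *
for n in("w1","w2","top0","scene0"):
  q=np.load(n+".npy",allow_pickle=True).item();W=cloud(q);hh=cv2.cvtColor(q["img"],cv2.COLOR_RGB2HSV)
  y=(cv2.inRange(hh,(18,110,50),(33,255,255))>0)&(W[...,2]<.02)&(W[...,2]>.003)&(q["depth"]>0)&(W[...,1]>.1)&(W[...,1]<.25)&(W[...,0]<.6)
  print(n,y.sum(),cv2.minAreaRect(W[y][:,:2].astype(np.float32)*1000) if y.sum() else'')
p=manip.get_image("wrist");save(p,"w3");np.save("w3.npy",p,allow_pickle=True)
W=cloud(p);hh=cv2.cvtColor(p["img"],cv2.COLOR_RGB2HSV)
near=(p["depth"]>0)&(abs(W[...,0]-.544)<.03)&(abs(W[...,1]+.162)<.03)
b=near&(cv2.inRange(hh,(95,100,40),(130,255,255))>0)&(W[...,2]>.06)
print("lid",b.sum(),W[b].mean(0) if b.sum() else'',cv2.minAreaRect(W[b][:,:2].astype(np.float32)*1000) if b.sum() else'')
c=near&(W[...,2]>.062)&(W[...,2]<.08)
print("top",c.sum(),cv2.minAreaRect(W[c][:,:2].astype(np.float32)*1000) if c.sum() else'')
togo([.5435,-.162,.2],94.1)
E
```

```text
t: 9.1
position: [0.5415, -0.1624, 0.2266]
tcp_rot: [-0.001, 0.681, 0.733, -0.0]
force: [-0.6, -0.4, -0.4]
width: 0.525
grip_force: 0.0
w1 356 ((511.59271240234375, 173.39340209960938), (47.199684143066406, 46.98244094848633), 65.58206939697266)
w2 373 ((511.9375, 173.06277465820312), (47.70267868041992, 46.87057876586914), 65.80497741699219)
top0 174 ((513.9581298828125, 175.49923706054688), (46.96980285644531, 46.38467788696289), 60.496707916259766)
scene0 161 ((514.1409912109375, 177.5332489013672), (47.44225311279297, 49.37510681152344), 58.11940002441406)
lid 280 [ 0.54302047 -0.16010434  0.07243558] ((543.195556640625, -160.25697326660156), (9.701053619384766, 21.23699188232422), 3.955644369125366)
top 595 ((543.06591796875, -159.87918090820312), (17.02767562866211, 28.43479347229004), 4.651658535003662)
p [ 0.5417 -0.1625  0.2268] yaw 94.19 shift cm [0.03 0.19 2.68] turn [-0.04 -0.02  0.09]
```

View pics/w3.png

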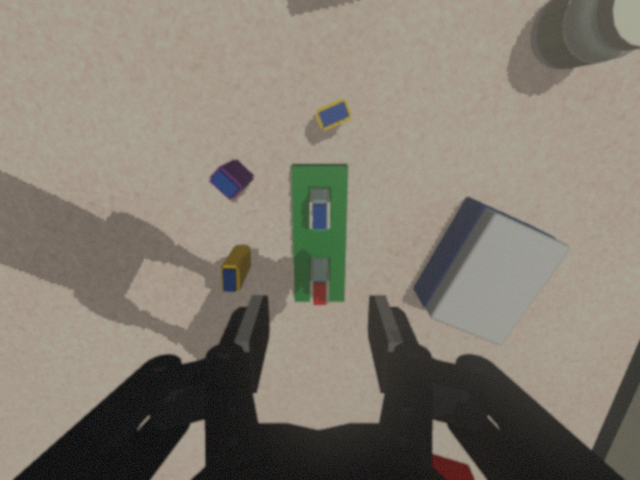

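The cell at (319,213) sits under the TCP between the fingers, and the lid rectangle gives a yaw of about 4.3°. Descending.

```bash
python3 -m handwheel '[[[4.5,0.19,0.19,2,0,0,0],[4.5,0,0,4,0,0,0],[4.5,0,0,4,0,0,0],[4.5,0,0,3,0,0,0],[4.5,0,0,2,0,0,0],[4.5,0,0,0,0,0,0],[4.5,0,0,0,0,0,0]]]' 20
python3 - <<'E'
from h import *
p=manip.get_image("wrist");save(p,"w4")
W=cloud(p);hh=cv2.cvtColor(p["img"],cv2.COLOR_RGB2HSV)
near=(p["depth"]>0)&(abs(W[...,0]-.544)<.02)&(abs(W[...,1]+.162)<.025)
b=near&(cv2.inRange(hh,(95,100,40),(130,255,255))>0)&(W[...,2]>.06)
print("lid",b.sum(),W[b].mean(0) if b.sum() else'',cv2.minAreaRect(W[b][:,:2].astype(np.float32)*1000) if b.sum() else'')
togo([.543,-.1605,.034],94.3)
E
```

```text
t: 9.85
position: [0.5439, -0.1608, 0.0778]
tcp_rot: [0.0, 0.681, 0.732, 0.0]
force: [-0.1, 0.5, 0.5]
width: 0.528
grip_force: 0.0
lid 1052 [ 0.54268843 -0.15874019  0.07230421] ((542.6181640625, -159.62109375), (11.171921730041504, 22.934843063354492), 4.3789215087890625)
p [ 0.5446 -0.1612  0.0788] yaw 94.12 shift cm [ 0.09 -0.16  4.48] turn [ 0.11  0.07 -0.18]
```

View pics/w4.png

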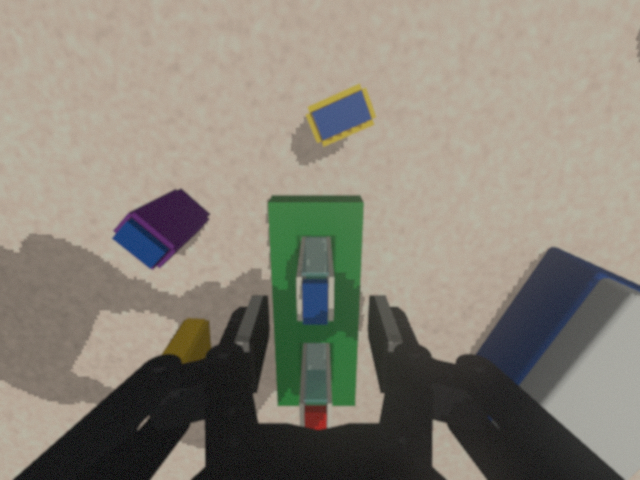

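The lid at (315,300) is between the fingers, about 1.5 mm off centre. I'll correct that, descend and close.

```bash
python3 -m handwheel '[[[4.5,0.1,-0.15,0.4,0,0,0],[4.5,0,0,1,0,0,0],[4.5,0,0,1,0,0,0],[4.5,0,0,1,0,0,0],[4.5,0,0,1,0,0,0],[4.5,0,0,0,0,0,0],[4.5,0,0,0,0,0,0]]]' 25
python3 -m handwheel '[[[3,0,0,0,0,0,0],[2.4,0,0,0,0,0,0],[2,0,0,0,0,0,0],[1.4,0,0,0,0,0,0],[1.2,0,0,0,0,0,0],[1.2,0,0,0,0,0,0],[1.2,0,0,0,0,0,0],[1.2,0,0,0,0,0,0]]]' 25
```

```text
t: 10.6
position: [0.5419, -0.1598, 0.0328]
tcp_rot: [-0.0, 0.681, 0.732, -0.0]
force: [0.8, -0.3, 0.1]
width: 0.531
grip_force: 0.0
t: 11.4
position: [0.5425, -0.1602, 0.0338]
tcp_rot: [0.0, 0.681, 0.732, 0.0]
force: [-1.1, 0.1, 4.5]
width: 0.205
grip_force: 25.2
```

```bash
python3 -m handwheel '[[[1.2,0,0,-0.5,0,0,0],[1.2,0,0,-1,0,0,0],[1.2,0,0,-1.5,0,0,0],[1.2,0,0,-2.5,0,0,0],[1.2,0,0,-3.5,0,0,0],[1.2,0,0,-3.5,0,0,0],[1.2,0,0,-3,0,0,0],[1.2,0,0,-1.5,0,0,0],[1.2,0,0,-0.5,0,0,0],[1.2,0,0,0,0,0,0]]]' 30
python3 - <<'E'
from h import *
W2=np.load("w2.npy",allow_pickle=True).item()
p=manip.get_image("wrist");save(p,"w5")
P,R=tool();W=(cloud(p)-P)@R;  # tool coords
hh=cv2.cvtColor(p["img"],cv2.COLOR_RGB2HSV)
near=(p["depth"]>0)&(abs(W[...,0])<.03)&(abs(W[...,1])<.02)
b=near&(cv2.inRange(hh,(95,100,40),(130,255,255))>0)&(W[...,2]<-.02)&(W[...,2]>-.06)
print("lid tool",b.sum(),W[b].mean(0),np.percentile(W[b],[1,99],0).round(4).tolist(),cv2.minAreaRect(W[b][:,:2].astype(np.float32)*1000))
s=near&(W[...,0]>.009)&(W[...,0]<.02)&(W[...,2]>-.035);print("end",s.sum(),np.percentile(W[s],[1,50,99],0).round(4).tolist())
for n in("top","scene"):
  q=manip.get_image(n);V=(cloud(q)-P)@R
  m=(q["depth"]>0)&(abs(V[...,0])<.012)&(abs(V[...,1])<.02)&(V[...,2]>-.0)&(V[...,2]<.06);print(n,m.sum(),np.percentile(V[m],[1,50,99],0).round(4).tolist() if m.sum() else'')
  if n=="scene": u=proj(q,P)[0];print(u);save(q,"s5",(int(u[0]-64),int(u[1]-48),int(u[0]+64),int(u[1]+48)),5)
togo([.5125,.1745,.21],105.4)
E
```

```text
t: 12.4
position: [0.542, -0.1599, 0.2082]
tcp_rot: [-0.0, 0.681, 0.732, -0.0]
force: [-0.1, 0.1, -1.1]
width: 0.209
grip_force: 29.5
lid tool 1750 [ 0.00168993  0.00110548 -0.03969175] [[-0.0102, -0.0043, -0.0411], [0.0114, 0.0066, -0.0366]] ((0.2547597885131836, 1.1180009841918945), (11.237977027893066, 23.21167755126953), 89.55510711669922)
end 4623 [[0.0096, -0.0158, -0.0348], [0.0126, 0.0011, -0.0158], [0.0189, 0.0167, 0.1996]]
top 7 [[0.0074, -0.008, 0.0074], [0.0107, -0.0051, 0.016], [0.0111, -0.0016, 0.0244]]
scene 138 [[-0.0112, 0.0058, 0.001], [0.0006, 0.0098, 0.0167], [0.0117, 0.0154, 0.0273]]
[274.30425203 153.2387568 ]
p [ 0.5411 -0.1594  0.2062] yaw 94.09 shift cm [33.51 -0.47 -0.31] turn [ -0.17  -0.13 -11.31]
```

View pics/s5.png

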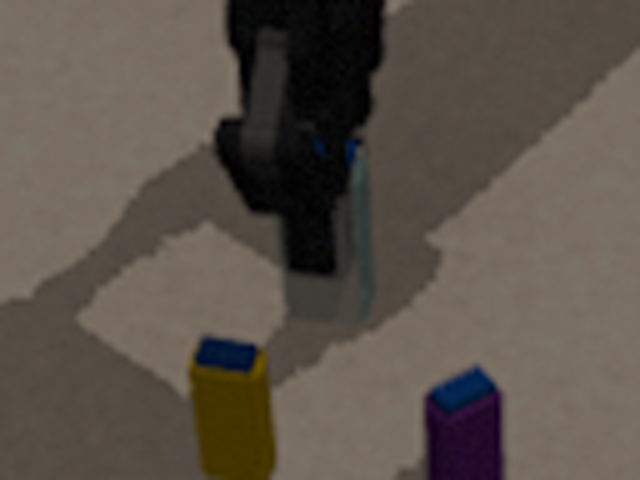

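The cell hangs upright between the pads in crop (330,240). The fingers hold only the frosted faces and the lid is centred in the tool frame. Moving above the light path.

```bash
python3 -m handwheel '[[[1.2,1.2,0,0,0,0,0],[1.2,2.2,0,0,0,0,0],[1.2,3.5,-0.06,0,0,0,0],[1.2,3.5,-0.06,0,0,0,0],[1.2,3.5,-0.06,0,0,0,0],[1.2,3.5,-0.06,0,0,0,0],[1.2,3.5,-0.06,0,0,0,0],[1.2,3.5,-0.06,0,0,0,0],[1.2,3.5,-0.06,0,0,0,0],[1.2,2.5,-0.05,0,0,0,0],[1.2,1.7,0,0,0,0,0],[1.2,1,0,0,0,0,0],[1.2,0,0,0,0,0,-2.9],[1.2,0,0,0,0,0,-2.9],[1.2,0,0,0,0,0,-2.9],[1.2,0,0,0,0,0,-2.6],[1.2,0,0,0,0,0,0],[1.2,0,0,0,0,0,0]]]' 30
python3 - <<'E'
from h import *
p=manip.get_image("wrist");save(p,"w6");W=cloud(p);P,R=tool();hh=cv2.cvtColor(p["img"],cv2.COLOR_RGB2HSV);d=p["depth"]>0
y=(cv2.inRange(hh,(18,110,50),(33,255,255))>0)&(W[...,2]<.02)&(W[...,2]>.003)&d&(W[...,0]<.6)
print("cross",y.sum(),cv2.minAreaRect(W[y][:,:2].astype(np.float32)*1000) if y.sum() else '')
k=(cv2.inRange(hh,(4,150,60),(16,255,255))>0)&(W[...,2]>.118)&d
print("knob",cv2.minAreaRect(W[k][:,:2].astype(np.float32)*1000) if k.sum() else'')
b=d&(cv2.inRange(hh,(95,100,40),(130,255,255))>0)&(abs(W[...,2]-P[2]-.0400)<.006);print("lid",cv2.minAreaRect(W[b][:,:2].astype(np.float32)*1000),W[b][:,2].mean())
m=d&(W[...,2]>.082)&(W[...,2]<.088)&(W[...,1]>.21)&(W[...,0]<.6);print("lamp",cv2.minAreaRect(W[m][:,:2].astype(np.float32)*1000) if m.sum()>9 else'')
togo([.513,.175,.2],105.4)
E
```

```text
t: 14.35
position: [0.5135, 0.1698, 0.2079]
tcp_rot: [-0.0, 0.607, 0.795, -0.0]
force: [-0.7, 0.4, -0.5]
width: 0.204
grip_force: 29.5
cross 731 ((521.2920532226562, 67.35585021972656), (58.8908805847168, 275.62371826171875), 4.026108264923096)
knob ((468.2040100097656, 222.11557006835938), (13.476937294006348, 13.780426025390625), 15.176957130432129)
lid ((514.1776123046875, 170.41026306152344), (11.232150077819824, 23.055233001708984), 15.682096481323242) 0.24637718701500064
lamp ((489.0693054199219, 266.5633239746094), (68.93456268310547, 98.26409912109375), 15.377467155456543)
p [0.5136 0.1698 0.208 ] yaw 105.33 shift cm [0.51 0.08 0.8 ] turn [-0.03 -0.   -0.07]
```

View pics/w6.png

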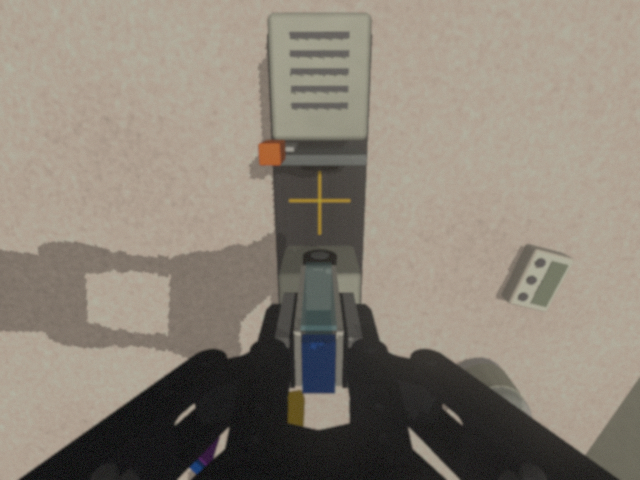

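Run:
```python
from h import *
p=manip.get_image("wrist");W=cloud(p);P,R=tool();hh=cv2.cvtColor(p["img"],cv2.COLOR_RGB2HSV);d=p["depth"]>0
y=(cv2.inRange(hh,(18,110,50),(33,255,255))>0)&(W[...,2]<.02)&(W[...,2]>.003)&d&(W[...,0]<.6)&(W[...,1]>.13)
v,u=np.nonzero(y)
def mid(a,i): # line midpoints in px
    return a
T=(W-P)@R
print("cross tool",y.sum(),np.percentile(T[y],[1,99],0).round(4).tolist(),cv2.minAreaRect(W[y][:,:2].astype(np.float32)*1000),u.min(),u.max(),v.min(),v.max())
b=d&(cv2.inRange(hh,(95,100,40),(130,255,255))>0)&(abs(T[...,2]+.04)<.006);print("lid tool",cv2.minAreaRect(T[b][:,:2].astype(np.float32)*1000))
m=d&(W[...,2]>.079)&(W[...,2]<.09)&(W[...,1]>.23)&(W[...,0]<.6);print("lamp tool",np.percentile(T[m],[.5,99.5],0).round(4).tolist())
k=(cv2.inRange(hh,(4,150,60),(16,255,255))>0)&(W[...,2]>.118)&d;print("knob tool",cv2.minAreaRect(T[k][:,:2].astype(np.float32)*1000))
```

```text
cross tool 583 [[-0.027, -0.0269, 0.1946], [0.0341, 0.0301, 0.1981]] ((514.7947998046875, 174.37545776367188), (47.815147399902344, 47.241485595703125), 59.008331298828125) 288 350 171 234
lid tool ((0.34423065185546875, 0.7314276695251465), (11.287881851196289, 23.273691177368164), 89.51300811767578)
lamp tool [[0.0567, -0.0327, 0.1225], [0.1498, 0.0362, 0.1285]]
knob tool ((62.46698760986328, -30.04473876953125), (13.510809898376465, 13.770438194274902), 89.2405014038086)
```

```bash
python3 -m handwheel '[[[1.2,0.24,0.04,0.5,0,0,0],[1.2,0.24,0.04,1.5,0,0,0],[1.2,0,0,2,0,0,0],[1.2,0,0,2,0,0,0],[1.2,0,0,2,0,0,0],[1.2,0,0,1.5,0,0,0],[1.2,0,0,1.2,0,0,0],[1.2,0,0,1,0,0,0],[1.2,0,0,1,0,0,0],[1.2,0,0,0.6,0,0,0],[1.2,0,0,0.3,0,0,0],[1.2,0,0,0,0,0,0],[1.2,0,0,0,0,0,0],[1.2,0,0,0,0,0,0]]]' 30
python3 - <<'E'
from h import *
togo([.514,.1745,.071],105.4)
P,R=tool()
for n in("scene","wrist"):
  q=manip.get_image(n)
  if n=="scene":
    u=proj(q,P)[0];x,y=int(u[0]),int(u[1]);save(q,"s7",(x-80,y-60,x+80,y+60),5)
    V=(cloud(q)-P)@R;m=(q["depth"]>0)&(abs(V[...,0])<.016)&(abs(V[...,1])<.014)&(V[...,2]>-.0)&(V[...,2]<.045);print(n,m.sum(),np.percentile(V[m],[1,50,99],0).round(4).tolist())
  else: save(q,"w7")
s=manip.sense();print(s["force"],s["qvel"])
E
```

```text
t: 15.85
position: [0.5138, 0.1748, 0.0729]
tcp_rot: [0.0, 0.606, 0.795, 0.0]
force: [0.4, -0.1, -1.2]
width: 0.21
grip_force: 29.5
p [0.5138 0.1748 0.0729] yaw 105.39 shift cm [-0.03  0.02  0.19] turn [ 0.07  0.01 -0.01]
scene 139 [[-0.0152, -0.0043, 0.0008], [-0.0078, 0.0099, 0.0157], [0.0121, 0.0124, 0.026]]
[-0.31770285  0.03443339 -0.64068456] [0.00171321 0.00175847 0.00076805 0.00266624 0.00117878 0.00124425]
```

View pics/s7.png

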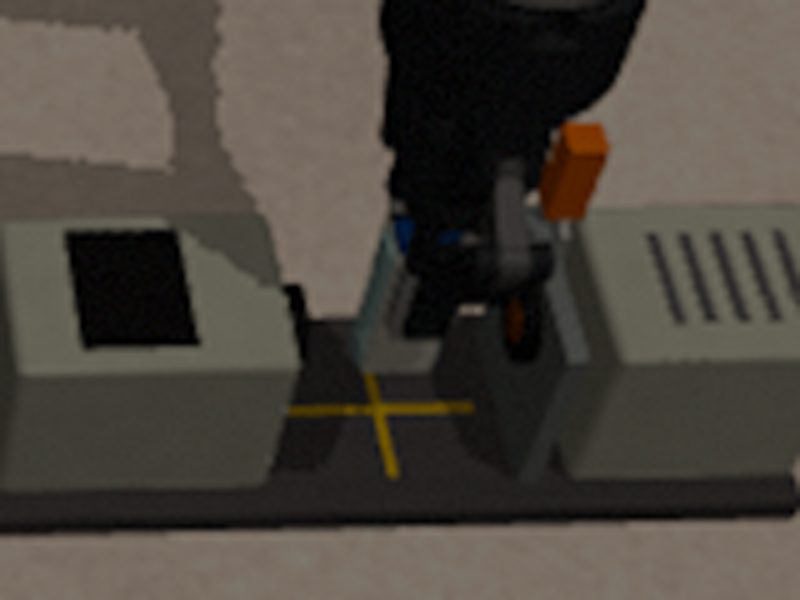

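View pics/w7.png

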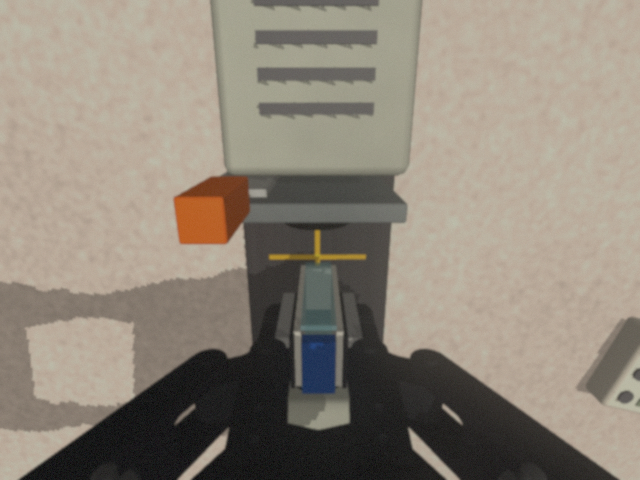

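The cell at crop (400,300) hangs in the gap over the cross, clear on both sides and aligned with the barrels. The beam crosses it about 15 mm above its underside. I let it settle and hand in.

```bash
python3 -m handwheel '[[[1.2,0,0,0,0,0,0],[1.2,0,0,0,0,0,0],[1.2,0,0,0,0,0,0],[1.2,0,0,0,0,0,0]]]' && python3 -c "
from workcell import manip
print(manip.finish_job())"
```

```text
t: 16.35
position: [0.5133, 0.1747, 0.0723]
tcp_rot: [0.0, 0.606, 0.795, 0.0]
force: [0.6, -0.1, -0.7]
width: 0.206
grip_force: 29.5
the job is handed in; nothing more can be done
None
```

I slid the shutter to its stop and handed the job in at 16.4 s, with the blue-lidded cell held upright by its frosted faces, within about 2 mm of midway between the barrels, and the beam about 15 mm above its underside; no verdict was returned.

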